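# Sort the bench: vials and optics into their trays

### The arm

A 6-joint arm with a two-finger parallel gripper is mounted at the origin on a cart in front of the work surface, level with it; the furniture and walls round the work are solid. World frame = base frame: x ahead of the robot, y to its left, z up, the work surface at z = 0. Lengths are in m, angles in rad, forces in N, time in s.
With the tool pointing down it reaches from about 0.325 to 0.75 m from the base axis. Payload 7.6 kg.
Tool frame: the origin (TCP) lies at the very end of the fingers, on their centre line; the grasp point (between the pads) lies 19 mm behind it; z points along the fingers, y is the line along which they close (so a half turn about z gives the same grasp; the last joint's range is limited). The gripper opens to 85 mm and grips with 20 to 120 N. Pads are 22 mm wide; open, the fingers measure 114 mm over their backs; the gripper's body (76 mm by 85 mm) begins 54 mm behind the grasp point. The pads swing forward as they close: fully open they stand 13 mm farther back than shut.
Start: joints at [-1.351, 0.052, 1.401, -0, 1.689, -0.07], TCP at [0.15, -0.503, 0.231] pointing down, gripper open.
Joint ranges: [-2.9, 2.9], [-0.91, 2.17], [0.12, 2.37], [-1.06, 4.2], [0.26, 2.73], [-2.93, 2.93]. Speed limits (rad/s): [2.57, 2.57, 3.01, 3.14, 3.14, 3.14].

### API

Orientations are given as a unit quaternion [w, x, y, z].
In Python, from workcell import r gives the robot as it stands.
- The arm moves only by the tool jog_arm, never from a script. Its argument "increments" is a list of rows, each an object of numbers: "dx", "dy", "dz": the shift along the tool's x, y, z in m; "ax", "ay", "az": the turn, a rotation vector about the tool's x, y, z in rad; "jaw": the finger opening in m, from 0 to 0.0854. A call has 1 to 8 rows; each row is the pose to reach, as a shift and turn from the pose commanded when the call began, along the tool's axes at that moment; what a row does not reach only later rows make up. A row lasts 1/12 s, in which the tool goes at most 41.7 mm and 7.16 degrees, less where a joint would pass 70% of its speed; a pose out of reach is approached as far as the arm can. A call with a gripper value outside its range is refused whole. The fingers move at their own pace and stop on an object; the grip force is fixed at half the most. Time passes only in rows, so rows that repeat a pose let the fingers close. It gives the time, the measured TCP pose, the force, the opening and the grip force at its end, in the units of the state.
- r.state(): the state, without advancing time (a new reading comes with each control period).
- r.grab_frame(name): name is "scene" or "top" or "wrist"; returns the picture (400x640x3 uint8, blue, green, red); there is no depth.
- r.get_calibration(name): a dict with "vertical_fov" (degrees; the focal length in pixels is half the picture's height over the tangent of half this angle, whatever the lens; pixels are square), "cx", "cy" (the principal point, pixels), "extrinsics" (4x4, takes a point from camera to world coordinates); the wrist camera has in their place "tool_from_camera" (4x4, takes a point from camera to tool coordinates, whose origin is the TCP and whose axes are the flange's). Camera axes: x right, y down, z forward; pixel columns grow to the right and rows downward; lengths in m; the calibration is good to about 2 mm. A picture is of the moment at which its call begins: read the wrist's pose just before it. get_calibration takes no time and is no camera call.
- r.job_done(): hands the job in; it is judged then, once.
The state is a dict: "time": time; "q": joint angles; "dq": joint speeds; "effort": joint torques, N m; "ee_pos": TCP position; "orientation": TCP orientation; "ft_force": force on the tool from outside, world axes, zero at the start; "wrist_torque": the same for the moment, N m; "gripper_width": opening from 0.0 (shut) to 1.0 (fully open); "grasp_force": force on a finger pad.
Only numpy, scipy, OpenCV 4.12 (cv2) and the standard library are available. Lean on these libraries where they do the work, as an engineer would, in place of code of your own. Each camera call takes 0.05 s, during which the arm holds its last target. There are 200 camera calls.

### The job

Tidy these things into their trays: the white-capped amber vial into the white tray, the black-capped amber vial into the black tray, and the round lens on its stand and the black beam-splitter cube into the two bays of the blue tray, one in each bay, whichever you like. Each must stand upright and flat on its tray's floor. Leave the glass beaker and the tall steel post standing where they are.

Things in the scene. Friction and masses are not known exactly. Their poses are not given: they have to be found in the camera images.
- vial_white: loose amber vial with a white screw cap, standing; 27 mm diameter, 60 mm tall. Origin: centre of its underside, z up. Grip the glass body, not the cap (the body is the lower 40 mm); any direction.
- vial_black: loose amber vial with a black screw cap, standing; 27 mm diameter, 60 mm tall. Origin: centre of its underside, z up. Grip the glass body, not the cap (the body is the lower 40 mm); any direction.
- lens_mount: loose lens in an upright black ring on a short steel post with a round foot; foot 32 mm diameter, 66 mm tall in all. The ring is a disc 30 mm in diameter and 10 mm thick, its centre 51 mm above the underside. Origin: centre of the underside, z up; x is the optical axis (through the lens), so the ring is gripped by its rim along y, 30 mm wide, from above.
- cage_cube: loose black cube with brass-coloured round ports, 34x34x33 mm. Origin: centre of its underside, x and y square to its upright faces, z up.
- tray_white: fixed shallow square white plastic tray, 66x66 mm outside, 60x60 mm inside, floor 4 mm above the worktop, rim 10 mm above the worktop and 3 mm thick, a small tab on the side that faces the robot. Origin: centre of its underside; x away from the robot, y left when not turned.
- tray_black: fixed shallow square black plastic tray, 66x66 mm outside, 60x60 mm inside, floor 4 mm above the worktop, rim 10 mm above the worktop and 3 mm thick, a small tab on the side that faces the robot. Origin: centre of its underside; x away from the robot, y left when not turned.
- tray_blue: fixed shallow blue plastic tray with two square bays side by side along its y, 74 mm (x) by 145 mm (y) outside; each bay 68x68 mm inside, centred at x = 0, y = +35.5 mm and y = -35.5 mm, with a rib 3 mm thick between; floor 4 mm and rim and rib 10 mm above the worktop; a small tab on the side that faces the robot. Origin: centre of its underside; x away from the robot, y left when not turned.
- beaker: loose clear glass beaker, 41 mm diameter, 60 mm tall, standing among the things to sort; to be left alone. Origin: centre of its underside.
- steel_post: loose bare steel post, 13 mm diameter, 75 mm tall, standing among the things to sort; to be left alone. Origin: centre of its underside.
Not all that is in view belongs to the job. What is meant by the cage_cube is not red, and is the larger of those in its own colour.

How it is judged:
At the end, for the whole second after the job is handed in: Each vial upright in the tray of its cap's colour (within 18 mm of the centre along each side), lens and cube upright in different blue bays (within 20 mm of the bay centre); undersides below 8 mm, tilt under 0.12 rad, at rest; beaker and post upright, moved under 25 mm (x of vial_white in the frame of tray_white between -0.018 and 0.018 m and y of vial_white in the frame of tray_white between -0.018 and 0.018 m and z of vial_white in the frame of tray_white between 0 and 0.008 m and x of vial_black in the frame of tray_black between -0.018 and 0.018 m and y of vial_black in the frame of tray_black between -0.018 and 0.018 m and z of vial_black in the frame of tray_black between 0 and 0.008 m and (((x of lens_mount in the frame of tray_blue between -0.02 and 0.02 m and y of lens_mount in the frame of tray_blue between 0.0155 and 0.0555 m and z of lens_mount in the frame of tray_blue between 0 and 0.008 m) and (x of cage_cube in the frame of tray_blue between -0.02 and 0.02 m and y of cage_cube in the frame of tray_blue between -0.0555 and -0.0155 m and z of cage_cube in the frame of tray_blue between 0 and 0.008 m)) or ((x of lens_mount in the frame of tray_blue between -0.02 and 0.02 m and y of lens_mount in the frame of tray_blue between -0.0555 and -0.0155 m and z of lens_mount in the frame of tray_blue between 0 and 0.008 m) and (x of cage_cube in the frame of tray_blue between -0.02 and 0.02 m and y of cage_cube in the frame of tray_blue between 0.0155 and 0.0555 m and z of cage_cube in the frame of tray_blue between 0 and 0.008 m))) and angle between each of vial_white, vial_black, lens_mount, cage_cube, beaker, steel_post's own z axis and vertical below 0.12 rad and linear speed of each of vial_white, vial_black, lens_mount, cage_cube below 0.02 m/s and angular speed of each of vial_white, vial_black, lens_mount, cage_cube below 0.2 rad/s and distance of each of beaker, steel_post from where it was at the start of the episode below 0.025 m); the robot touches nothing.
It fails at once if the beaker or the steel post is moved more than 25 mm or tipped (distance of any of beaker, steel_post from where it was at the start of the episode above 0.025 m or angle between any of beaker, steel_post's own z axis and vertical above 0.3 rad).
It also fails if it takes over 90 s, if anything falls off the work surface, if the arm or the gripper's body presses on something with over 40 N, if the wrist force passes 120 N, or if a joint passes its speed limit or range.

## Working session

There is one attempt and no reset: what is moved stays moved. The work goes in short steps, Python scripts to look and compute and a tool call to move; the robot and the scene stay as the last step left them, time stands still between calls to the robot, and variables do not carry over. Pictures are saved under pics/ and viewed, at most 14 in all, crops included, and the job is handed in when it is done.

Besides the shell and the picture viewer there is one more tool, called after "Request:" by a JSON object that holds its "op" and its "data", one argument or row to a line. jog_arm: Moves the arm, as the interface text tells. Its arguments: {"type":"object","properties":{"increments":{"type":"array"}},"required":["increments"]}

```bash
mkdir -p pics; python3 - <<'E'
from workcell import r
import cv2
print(r.state())
for n in("scene","top"):
    cv2.imwrite(f"pics/{n}0.png",r.grab_frame(n)); print(n,r.get_calibration(n))
print(r.get_calibration("wrist"))
E
```

```text
{'time': 0.0, 'q': array([-1.35131363e+00,  5.28459469e-02,  1.40173190e+00,  8.13596460e-06,
        1.68855760e+00, -7.02766347e-02]), 'dq': array([-0.00210476, -0.00072392,  0.00047209,  0.00137499, -0.00047136,
       -0.00117891]), 'effort': array([ 6.31818093e-04, -3.81666863e+01, -3.60186553e+01, -1.47280758e-05,
        6.17174548e-03, -1.21856675e-05]), 'ee_pos': array([ 0.14997639, -0.50281934,  0.23046398]), 'orientation': array([-7.69548446e-04,  9.89522923e-01,  1.44373786e-01, -5.34659498e-05]), 'ft_force': array([ 0.1281028 , -0.25884825,  0.72734066]), 'wrist_torque': array([ 0.00202489, -0.02483717, -0.01136753]), 'grasp_force': 0.0, 'gripper_width': 1.0014810018135283}
scene {'vertical_fov': 48.70720401224597, 'cx': 327.3307193679666, 'cy': 193.04619970740086, 'extrinsics': array([[-0.50703352, -0.464052  ,  0.72634204, -0.07318686],
       [-0.86182071,  0.28614069, -0.41879419,  0.34960784],
       [-0.01349373, -0.8383193 , -0.54501254,  0.49912353],
       [ 0.        ,  0.        ,  0.        ,  1.        ]])}
top {'vertical_fov': 50.791615963798876, 'cx': 315.3357163090049, 'cy': 208.68393408049707, 'extrinsics': array([[ 0.02388589, -0.97146909,  0.23596033,  0.32505389],
       [-0.99971258, -0.02272628,  0.00763327, -0.00982362],
       [-0.00205299, -0.23607483, -0.97173271,  1.04846822],
       [ 0.        ,  0.        ,  0.        ,  1.        ]])}
{'vertical_fov': 58.689028859673705, 'cx': 320.5344893095608, 'cy': 202.08316005925, 'tool_from_camera': array([[-1.21835828e-03, -9.61453168e-01, -2.74966036e-01,
         6.96142012e-02],
       [ 9.99998856e-01, -1.41775642e-03,  5.26426905e-04,
         7.35406305e-04],
       [-8.95969678e-04, -2.74965080e-01,  9.61453796e-01,
        -1.44587297e-01],
       [ 0.00000000e+00,  0.00000000e+00,  0.00000000e+00,
         1.00000000e+00]])}
```

View pics/top0.png

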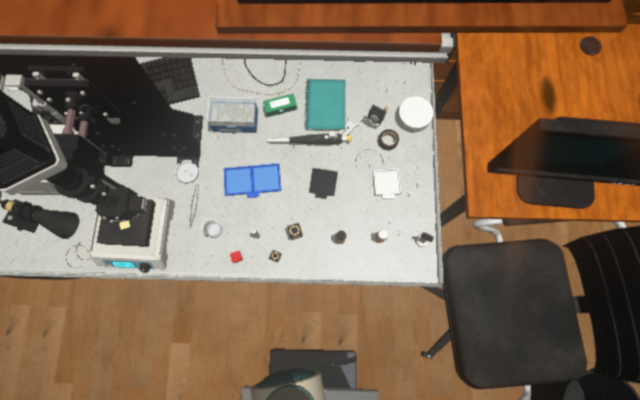

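View pics/scene0.png

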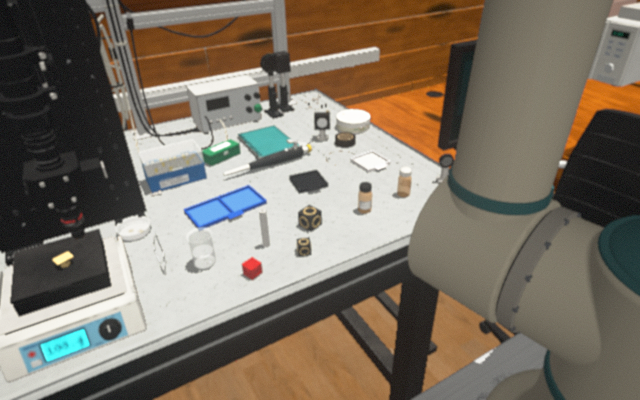

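```bash
cat > h.py <<'E'
import numpy as np, cv2
from workcell import r
from scipy.spatial.transform import Rotation as R
def ray(n,px,z,st=None):
    "pixels (N,2) -> world points on plane z"
    c=r.get_calibration(n); f=200/np.tan(np.radians(c["vertical_fov"])/2)
    px=np.atleast_2d(px).astype(float)
    d=np.c_[(px[:,0]-c["cx"])/f,(px[:,1]-c["cy"])/f,np.ones(len(px))]
    if n=="wrist":
        T=np.eye(4);o=st["orientation"];T[:3,:3]=R.from_quat(np.r_[o[1:],o[0]]).as_matrix();T[:3,3]=st["ee_pos"]
        T=T@c["tool_from_camera"]
    else: T=c["extrinsics"]
    d=d@T[:3,:3].T; p=T[:3,3]; z=np.broadcast_to(z,len(px))
    return p+d*((z-p[2])/d[:,2])[:,None]
E
python3 - <<'E'
from h import *
i=cv2.imread("pics/top0.png")[155:275,195:450]
cv2.imwrite("pics/crop.png",cv2.resize(i,None,fx=3.1,fy=3.1,interpolation=cv2.INTER_CUBIC))
names=dict(blue=(252,180,.01),black=(323,182,.01),white=(387,182,.01),beaker=(212,229,.03),post=(254,234,.03),cube=(294,231,.017),small=(275,256,.01),vb=(339,237,.03),vw=(380,236,.03),lens=(424,240,.03))
for k,(u,v,z) in names.items(): print(k,ray("top",(u,v),z)[0].round(3))
E
```

```text
blue [0.65  0.164 0.01 ]
black [ 0.648 -0.02   0.01 ]
white [ 0.652 -0.184  0.01 ]
beaker [0.515 0.251 0.03 ]
post [0.505 0.147 0.03 ]
cube [0.517 0.05  0.017]
small [0.455 0.095 0.01 ]
vb [ 0.502 -0.061  0.03 ]
vw [ 0.507 -0.162  0.03 ]
lens [ 0.5   -0.269  0.03 ]
```

View pics/crop.png

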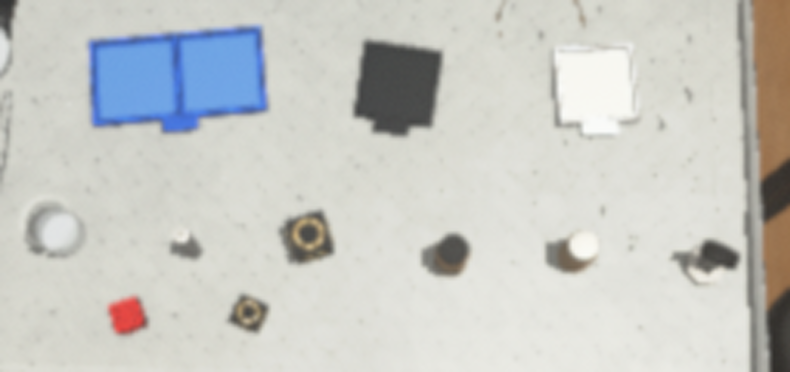

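```bash
cat >> h.py <<'E'
def go(x,y,z,yaw=None):
    "increments (tool axes) to reach TCP x,y,z, tool x heading yaw, tool down"
    s=r.state();o=s["orientation"];M=R.from_quat(np.r_[o[1:],o[0]])
    d=M.inv().apply(np.array([x,y,z])-s["ee_pos"])
    cur=np.arctan2(M.as_matrix()[1,0],M.as_matrix()[0,0])
    y_=cur if yaw is None else yaw
    T=R.from_euler("z",y_)*R.from_quat([1,0,0,0])
    print("go",d.round(4),"rot",(M.inv()*T).as_rotvec().round(4),"cur",s["ee_pos"].round(4),"yaw",round(cur,3))
E
python3 - <<'E'
from h import *
C=lambda p:np.array(p)/3.1+[195-.5+.16,155-.5+.16]
for k,p in dict(blue=[(90,42),(261,28),(267,110),(95,126)],black=[(365,41),(441,50),(432,128),(354,118)],white=[(554,46),(633,45),(637,122),(557,126)]).items():
    w=ray("top",C(p),.01)
    e=w[0]-w[1]+w[3]-w[2]
    print(k,w.mean(0).round(4),"sides",np.linalg.norm(w-np.roll(w,-1,0),axis=1).round(3),"yaw",round(np.arctan2(-e[0],e[1]),3))
print("vb vw",ray("top",C([(454,249),(583,246)]),.06).round(4))
print("lens ring ends",ray("top",C([(702,247),(737,260),(719,246)]),.064).round(4), "foot",ray("top",C([(704,272)]),.005).round(4))
print("cube top",ray("top",C([(308,236)]),.033).round(4), "corners",ray("top",C([(281,217),(323,210),(334,243)]),.033).round(3))
print("beaker top, post top",ray("top",C([(61,231)]),.06).round(3),ray("top",C([(181,237)]),.075).round(3))
go(.42,-.26,.25,0)
E
```

```text
blue [0.6516 0.1632 0.01  ] sides [0.144 0.072 0.142 0.073] yaw 0.115
black [ 0.6491 -0.0198  0.01  ] sides [0.064 0.068 0.065 0.068] yaw -0.105
white [ 0.6525 -0.1837  0.01  ] sides [0.066 0.067 0.066 0.069] yaw 0.056
vb vw [[ 0.5022 -0.0649  0.06  ]
 [ 0.5068 -0.1638  0.06  ]]
lens ring ends [[ 0.5075 -0.2541  0.064 ]
 [ 0.498  -0.2804  0.064 ]
 [ 0.5085 -0.2671  0.064 ]] foot [[ 0.498  -0.2696  0.005 ]]
cube top [[0.5147 0.049  0.033 ]] corners [[0.53  0.071 0.033]
 [0.536 0.038 0.033]
 [0.51  0.028 0.033]]
beaker top, post top [[0.509 0.238 0.06 ]] [[0.504 0.143 0.075]]
go [ 0.3282 -0.1556 -0.0192] rot [-1.400e-03  1.000e-04  2.898e-01] cur [ 0.15   -0.5028  0.2305] yaw 0.29
```

Request:
{"op": "jog_arm", "data": {
  "increments": [
    {"dx": 0.03, "dy": -0.02, "az": 0.1, "jaw": 0.0854},
    {"dx": 0.07, "dy": -0.035, "az": 0.2},
    {"dx": 0.11, "dy": -0.05, "az": 0.3},
    {"dx": 0.14, "dy": -0.07, "az": 0.4},
    {"dx": 0.18, "dy": -0.09, "az": 0.5},
    {"dx": 0.22, "dy": -0.11, "az": 0.6},
    {"dx": 0.25, "dy": -0.12, "az": 0.64},
    {"dx": 0.29, "dy": -0.14, "az": 0.64}
  ]
}}

```text
$.increments[0]: bad value
```

```bash
python3 -c "
from h import *
go(.48,-.265,.22,-.35)"
```

```text
go [ 0.3842 -0.1336  0.0108] rot [-1.400e-03  4.000e-04  6.398e-01] cur [ 0.15   -0.5028  0.2305] yaw 0.29
```

Request:
{"op": "jog_arm", "data": {
  "increments": [
    {"dx": 0.03, "dy": -0.02, "az": 0.1, "jaw": 0.085},
    {"dx": 0.07, "dy": -0.035, "az": 0.2, "jaw": 0.085},
    {"dx": 0.11, "dy": -0.05, "az": 0.3, "jaw": 0.085},
    {"dx": 0.14, "dy": -0.07, "az": 0.4, "jaw": 0.085},
    {"dx": 0.18, "dy": -0.09, "az": 0.5, "jaw": 0.085},
    {"dx": 0.22, "dy": -0.11, "az": 0.6, "jaw": 0.085},
    {"dx": 0.25, "dy": -0.12, "az": 0.64, "jaw": 0.085},
    {"dx": 0.29, "dy": -0.13, "az": 0.64, "jaw": 0.085}
  ]
}}

```text
$.increments[0]: bad value
```

```bash
python3 -c "
from h import *
go(.48,-.265,.22,-.35)"
```

```text
go [ 0.3842 -0.1336  0.0108] rot [-1.400e-03  4.000e-04  6.398e-01] cur [ 0.15   -0.5028  0.2305] yaw 0.29
```

Request:
{"op": "jog_arm", "data": {
  "increments": [
    {"dx": 0.03, "dy": -0.02, "dz": 0, "ax": 0, "ay": 0, "az": 0.1, "jaw": 0.085},
    {"dx": 0.07, "dy": -0.035, "dz": 0, "ax": 0, "ay": 0, "az": 0.2, "jaw": 0.085},
    {"dx": 0.11, "dy": -0.05, "dz": 0, "ax": 0, "ay": 0, "az": 0.3, "jaw": 0.085},
    {"dx": 0.14, "dy": -0.07, "dz": 0, "ax": 0, "ay": 0, "az": 0.4, "jaw": 0.085},
    {"dx": 0.18, "dy": -0.09, "dz": 0, "ax": 0, "ay": 0, "az": 0.5, "jaw": 0.085},
    {"dx": 0.22, "dy": -0.11, "dz": 0, "ax": 0, "ay": 0, "az": 0.6, "jaw": 0.085},
    {"dx": 0.25, "dy": -0.12, "dz": 0, "ax": 0, "ay": 0, "az": 0.64, "jaw": 0.085},
    {"dx": 0.29, "dy": -0.13, "dz": 0, "ax": 0, "ay": 0, "az": 0.64, "jaw": 0.085}
  ]
}}

```text
time: 0.77
ee_pos: [0.3917, -0.2938, 0.2314]
orientation: [0.0, 0.984, -0.176, 0.0]
ft_force: [0.3, -0.7, 0.4]
gripper_width: 0.997
grasp_force: 0.0
```

```bash
python3 -c "
from h import *
go(.48,-.265,.22,-.35)"
```

```text
go [ 0.0729 -0.0576  0.0114] rot [ 0.0002 -0.0001 -0.0028] cur [ 0.3917 -0.2938  0.2314] yaw -0.353
```

Request:
{"op": "jog_arm", "data": {
  "increments": [
    {"dx": 0.035, "dy": -0.028, "dz": 0.005, "ax": 0, "ay": 0, "az": 0, "jaw": 0.085},
    {"dx": 0.066, "dy": -0.05, "dz": 0.011, "ax": 0, "ay": 0, "az": 0, "jaw": 0.085},
    {"dx": 0.066, "dy": -0.05, "dz": 0.011, "ax": 0, "ay": 0, "az": 0, "jaw": 0.085},
    {"dx": 0.066, "dy": -0.05, "dz": 0.011, "ax": 0, "ay": 0, "az": 0, "jaw": 0.085}
  ]
}}

```text
time: 1.1
ee_pos: [0.4708, -0.2701, 0.2182]
orientation: [-0.001, 0.985, -0.173, -0.002]
ft_force: [-0.8, -0.7, -0.9]
gripper_width: 0.998
grasp_force: 0.0
```

```bash
cat >> h.py <<'E'
def snap(name):
    s=r.state(); i=r.grab_frame("wrist"); cv2.imwrite(f"pics/{name}.png",i); np.save(f"pics/{name}.npy",np.r_[s["ee_pos"],s["orientation"]]); return s,i
def load(name):
    a=np.load(f"pics/{name}.npy"); return dict(ee_pos=a[:3],orientation=a[3:])
E
python3 -c "
from h import *
s,i=snap('w1');print(s['ee_pos'])"
```

```text
[ 0.47080743 -0.27006627  0.21818175]
```

View pics/w1.png

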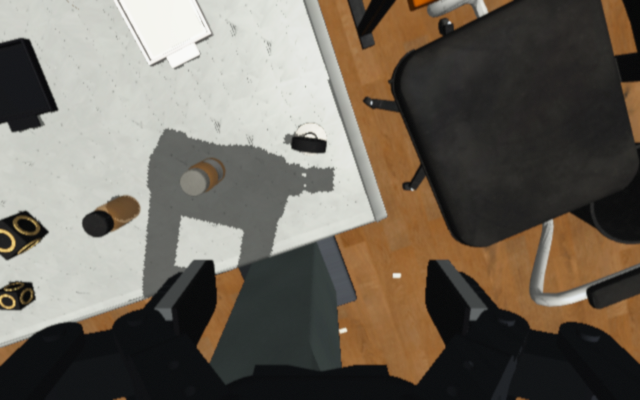

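```bash
python3 - <<'E'
from h import *
i=cv2.imread("pics/w1.png")
a=cv2.resize(i[110:165,270:350],None,fx=6,fy=6,interpolation=cv2.INTER_CUBIC)
b=cv2.resize(i[110:165,50:130],None,fx=6,fy=6); 
c=cv2.resize(i[205:315,0:80],None,fx=4,fy=6)
cv2.imwrite("pics/c1.png",a)
s=load('w1')
print(ray("wrist",[(309,136)],.066,s),ray("wrist",[(194,181),(97,223)],.06,s))
E
```

```text
[[ 0.51274857 -0.27592252  0.066     ]] [[ 0.51017206 -0.16793117  0.06      ]
 [ 0.50490795 -0.06900796  0.06      ]]
```

View pics/c1.png

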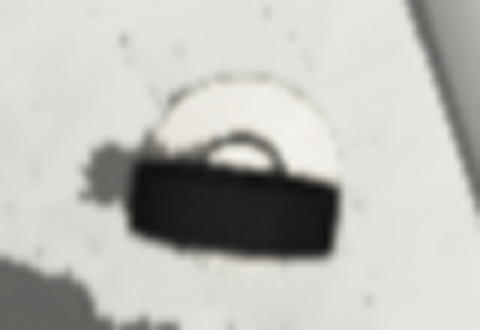

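```bash
python3 - <<'E'
from h import *
s=load('w1'); C=lambda p:np.array(p)/6+[270-.42,110-.42]
for z,p in ((.051,[(128,237),(332,257)]),(.051,[(140,160),(340,185)])):
    w=ray("wrist",C(p),z,s); d=w[0]-w[1]; print(w.round(4),np.linalg.norm(d).round(4),"yaw",np.arctan2(-d[0],d[1]).round(3))
print("foot c",ray("wrist",C([(247,170)]),.003,s).round(4),"diam",np.ptp(ray("wrist",C([(152,170),(343,170)]),.003,s),axis=0).round(4))
go(.503,-.273,.14,-.43)
E
```

```text
[[ 0.5063 -0.2562  0.051 ]
 [ 0.4935 -0.2831  0.051 ]] 0.0299 yaw -0.446
[[ 0.5161 -0.2618  0.051 ]
 [ 0.5029 -0.2877  0.051 ]] 0.0291 yaw -0.472
foot c [[ 0.5052 -0.2729  0.003 ]] diam [0.0109 0.0299 0.    ]
go [ 0.0319 -0.0094  0.0792] rot [-0.      0.0022  0.0811] cur [ 0.4699 -0.271   0.2193] yaw -0.349
```

```bash
python3 -c "
from h import *
go(.505,-.273,.028,-.46)"
```

```text
go [ 0.0341 -0.01    0.1912] rot [-0.      0.0022  0.1111] cur [ 0.4699 -0.271   0.2193] yaw -0.349
```

Request:
{"op": "jog_arm", "data": {
  "increments": [
    {"dx": 0.017, "dy": -0.005, "dz": 0.01, "ax": 0, "ay": 0, "az": 0.08, "jaw": 0.085},
    {"dx": 0.034, "dy": -0.01, "dz": 0.04, "ax": 0, "ay": 0, "az": 0.111, "jaw": 0.085},
    {"dx": 0.034, "dy": -0.01, "dz": 0.08, "ax": 0, "ay": 0, "az": 0.111, "jaw": 0.085},
    {"dx": 0.034, "dy": -0.01, "dz": 0.1, "ax": 0, "ay": 0, "az": 0.111, "jaw": 0.085},
    {"dx": 0.034, "dy": -0.01, "dz": 0.13, "ax": 0, "ay": 0, "az": 0.111, "jaw": 0.085},
    {"dx": 0.034, "dy": -0.01, "dz": 0.16, "ax": 0, "ay": 0, "az": 0.111, "jaw": 0.085},
    {"dx": 0.034, "dy": -0.01, "dz": 0.19, "ax": 0, "ay": 0, "az": 0.111, "jaw": 0.085},
    {"dx": 0.034, "dy": -0.01, "dz": 0.19, "ax": 0, "ay": 0, "az": 0.111, "jaw": 0.085}
  ]
}}

```text
time: 1.82
ee_pos: [0.501, -0.2727, 0.0246]
orientation: [-0.002, 0.973, -0.23, -0.005]
ft_force: [-1.0, 0.2, -1.2]
gripper_width: 0.995
grasp_force: 0.0
```

Request:
{"op": "jog_arm", "data": {
  "increments": [
    {"dx": 0, "dy": 0, "dz": 0, "ax": 0, "ay": 0, "az": 0, "jaw": 0.045},
    {"dx": 0, "dy": 0, "dz": 0, "ax": 0, "ay": 0, "az": 0, "jaw": 0.025},
    {"dx": 0, "dy": 0, "dz": 0, "ax": 0, "ay": 0, "az": 0, "jaw": 0.01},
    {"dx": 0, "dy": 0, "dz": 0, "ax": 0, "ay": 0, "az": 0, "jaw": 0.01},
    {"dx": 0, "dy": 0, "dz": 0, "ax": 0, "ay": 0, "az": 0, "jaw": 0.01},
    {"dx": 0, "dy": 0, "dz": 0, "ax": 0, "ay": 0, "az": 0, "jaw": 0.01},
    {"dx": 0, "dy": 0, "dz": 0, "ax": 0, "ay": 0, "az": 0, "jaw": 0.01},
    {"dx": 0, "dy": 0, "dz": 0, "ax": 0, "ay": 0, "az": 0, "jaw": 0.01}
  ]
}}

```text
time: 2.48
ee_pos: [0.5064, -0.2744, 0.0326]
orientation: [0.001, 0.974, -0.228, 0.002]
ft_force: [-0.4, 0.4, 4.7]
gripper_width: 0.328
grasp_force: 58.7
```

Request:
{"op": "jog_arm", "data": {
  "increments": [
    {"dx": 0, "dy": 0, "dz": -0.02, "ax": 0, "ay": 0, "az": 0, "jaw": 0.01},
    {"dx": 0, "dy": 0, "dz": -0.05, "ax": 0, "ay": 0, "az": 0, "jaw": 0.01},
    {"dx": 0, "dy": -0.02, "dz": -0.085, "ax": 0, "ay": 0, "az": -0.05, "jaw": 0.01},
    {"dx": -0.005, "dy": -0.05, "dz": -0.1, "ax": 0, "ay": 0, "az": -0.12, "jaw": 0.01},
    {"dx": -0.01, "dy": -0.09, "dz": -0.1, "ax": 0, "ay": 0, "az": -0.2, "jaw": 0.01},
    {"dx": -0.015, "dy": -0.13, "dz": -0.1, "ax": 0, "ay": 0, "az": -0.28, "jaw": 0.01},
    {"dx": -0.02, "dy": -0.165, "dz": -0.1, "ax": 0, "ay": 0, "az": -0.36, "jaw": 0.01},
    {"dx": -0.02, "dy": -0.2, "dz": -0.1, "ax": 0, "ay": 0, "az": -0.42, "jaw": 0.01}
  ]
}}

```text
time: 3.15
ee_pos: [0.5766, -0.0836, 0.1312]
orientation: [0.0, 1.0, -0.018, 0.0]
ft_force: [0.4, -0.2, -1.0]
gripper_width: 0.326
grasp_force: 59.3
```

```bash
python3 -c "
from h import *
go(.64,.13,.14,.115)"
```

```text
go [ 0.0556 -0.2157 -0.0088] rot [ 0.0003 -0.0008 -0.1517] cur [ 0.5766 -0.0836  0.1312] yaw -0.037
```

Request:
{"op": "jog_arm", "data": {
  "increments": [
    {"dx": 0.01, "dy": -0.035, "dz": 0, "ax": 0, "ay": 0, "az": -0.08, "jaw": 0.01},
    {"dx": 0.02, "dy": -0.07, "dz": 0, "ax": 0, "ay": 0, "az": -0.15, "jaw": 0.01},
    {"dx": 0.03, "dy": -0.105, "dz": 0, "ax": 0, "ay": 0, "az": -0.15, "jaw": 0.01},
    {"dx": 0.04, "dy": -0.14, "dz": -0.01, "ax": 0, "ay": 0, "az": -0.15, "jaw": 0.01},
    {"dx": 0.05, "dy": -0.175, "dz": -0.01, "ax": 0, "ay": 0, "az": -0.15, "jaw": 0.01},
    {"dx": 0.055, "dy": -0.2, "dz": -0.01, "ax": 0, "ay": 0, "az": -0.15, "jaw": 0.01},
    {"dx": 0.055, "dy": -0.21, "dz": -0.01, "ax": 0, "ay": 0, "az": -0.15, "jaw": 0.01},
    {"dx": 0.055, "dy": -0.21, "dz": -0.01, "ax": 0, "ay": 0, "az": -0.15, "jaw": 0.01}
  ]
}}

```text
time: 3.82
ee_pos: [0.6398, 0.1243, 0.1403]
orientation: [-0.0, 0.998, 0.056, -0.0]
ft_force: [-0.1, -0.2, -1.6]
gripper_width: 0.323
grasp_force: 59.3
```

```bash
python3 -c "
from h import *
s,i=snap('w2');print(s['ee_pos'])
go(.656,.128,.04,.115)"
```

```text
[0.63980021 0.1242755  0.14027047]
go [ 0.0168 -0.0039  0.1002] rot [ 0.0005  0.0003 -0.0046] cur [0.6398 0.1223 0.1402] yaw 0.11
```

View pics/w2.png

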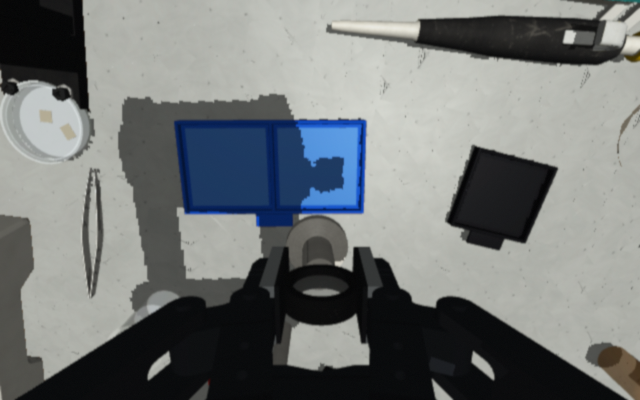

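```bash
python3 - <<'E'
from h import *
s=load('w2')
for k,p in dict(blue=[(176,121),(365,120),(363,213),(185,213)],black=[(474,146),(556,168),(527,242),(448,222)]).items():
    w=ray("wrist",p,.01,s);e=w[0]-w[1]+w[3]-w[2]
    print(k,w.mean(0).round(4),"sides",np.linalg.norm(w-np.roll(w,-1,0),axis=1).round(3),"yaw",round(np.arctan2(-e[0],e[1]),3))
    if k=="blue":
        a=np.arctan2(-e[0],e[1]);u=np.array([-np.sin(a),np.cos(a)]);print(w.mean(0)[:2]-.0355*u,w.mean(0)[:2]+.0355*u)
E
```

```text
blue [0.6542 0.1629 0.01  ] sides [0.143 0.074 0.144 0.073] yaw 0.113
[0.65819645 0.12767131] [0.65016978 0.19821613]
black [ 0.6524 -0.0206  0.01  ] sides [0.068 0.064 0.07  0.063] yaw -0.143
```

Request:
{"op": "jog_arm", "data": {
  "increments": [
    {"dx": 0.018, "dy": -0.004, "dz": 0.02, "ax": 0, "ay": 0, "az": 0, "jaw": 0.01},
    {"dx": 0.018, "dy": -0.004, "dz": 0.05, "ax": 0, "ay": 0, "az": 0, "jaw": 0.01},
    {"dx": 0.018, "dy": -0.004, "dz": 0.075, "ax": 0, "ay": 0, "az": 0, "jaw": 0.01},
    {"dx": 0.018, "dy": -0.004, "dz": 0.09, "ax": 0, "ay": 0, "az": 0, "jaw": 0.01},
    {"dx": 0.018, "dy": -0.004, "dz": 0.098, "ax": 0, "ay": 0, "az": 0, "jaw": 0.01},
    {"dx": 0.018, "dy": -0.004, "dz": 0.102, "ax": 0, "ay": 0, "az": 0, "jaw": 0.01},
    {"dx": 0.018, "dy": -0.004, "dz": 0.102, "ax": 0, "ay": 0, "az": 0, "jaw": 0.01},
    {"dx": 0.018, "dy": -0.004, "dz": 0.102, "ax": 0, "ay": 0, "az": 0, "jaw": 0.01}
  ]
}}

```text
time: 4.53
ee_pos: [0.6582, 0.1272, 0.0399]
orientation: [0.0, 0.999, 0.054, 0.001]
ft_force: [-0.1, 0.5, -1.3]
gripper_width: 0.328
grasp_force: 59.3
```

Request:
{"op": "jog_arm", "data": {
  "increments": [
    {"dx": 0, "dy": 0, "dz": 0.001, "ax": 0, "ay": 0, "az": 0, "jaw": 0.01},
    {"dx": 0, "dy": 0, "dz": 0.002, "ax": 0, "ay": 0, "az": 0, "jaw": 0.01},
    {"dx": 0, "dy": 0, "dz": 0.002, "ax": 0, "ay": 0, "az": 0, "jaw": 0.01}
  ]
}}

```text
time: 4.78
ee_pos: [0.6578, 0.1279, 0.037]
orientation: [0.0, 0.999, 0.054, 0.001]
ft_force: [-0.5, -0.2, -0.9]
gripper_width: 0.323
grasp_force: 59.3
```

Request:
{"op": "jog_arm", "data": {
  "increments": [
    {"dx": 0, "dy": 0, "dz": 0, "ax": 0, "ay": 0, "az": 0, "jaw": 0.035},
    {"dx": 0, "dy": 0, "dz": 0, "ax": 0, "ay": 0, "az": 0, "jaw": 0.05},
    {"dx": 0, "dy": 0, "dz": 0, "ax": 0, "ay": 0, "az": 0, "jaw": 0.06},
    {"dx": 0, "dy": 0, "dz": 0, "ax": 0, "ay": 0, "az": 0, "jaw": 0.06},
    {"dx": 0, "dy": 0, "dz": -0.02, "ax": 0, "ay": 0, "az": 0, "jaw": 0.06},
    {"dx": 0, "dy": 0, "dz": -0.05, "ax": 0, "ay": 0, "az": 0, "jaw": 0.06},
    {"dx": 0, "dy": 0, "dz": -0.09, "ax": 0, "ay": 0, "az": 0, "jaw": 0.085},
    {"dx": 0, "dy": 0.03, "dz": -0.12, "ax": 0, "ay": 0, "az": 0, "jaw": 0.085}
  ]
}}

```text
time: 5.45
ee_pos: [0.6604, 0.1028, 0.1588]
orientation: [-0.001, 0.998, 0.057, 0.001]
ft_force: [0.1, -0.3, 0.8]
gripper_width: 0.96
grasp_force: 0.0
```

```bash
python3 -c "
from h import *
go(.505,.045,.17,.25)"
```

```text
go [-0.161   0.0397 -0.0116] rot [-0.0015 -0.0023 -0.1357] cur [0.6604 0.1028 0.1588] yaw 0.114
```

Request:
{"op": "jog_arm", "data": {
  "increments": [
    {"dx": -0.03, "dy": 0.008, "dz": -0.01, "ax": 0, "ay": 0, "az": -0.1, "jaw": 0.085},
    {"dx": -0.06, "dy": 0.016, "dz": -0.02, "ax": 0, "ay": 0, "az": -0.2, "jaw": 0.085},
    {"dx": -0.09, "dy": 0.024, "dz": -0.03, "ax": 0, "ay": 0, "az": -0.3, "jaw": 0.085},
    {"dx": -0.12, "dy": 0.032, "dz": -0.03, "ax": 0, "ay": 0, "az": -0.42, "jaw": 0.085},
    {"dx": -0.15, "dy": 0.038, "dz": -0.03, "ax": 0, "ay": 0, "az": -0.54, "jaw": 0.085},
    {"dx": -0.155, "dy": 0.038, "dz": -0.03, "ax": 0, "ay": 0, "az": -0.66, "jaw": 0.085},
    {"dx": -0.155, "dy": 0.038, "dz": -0.03, "ax": 0, "ay": 0, "az": -0.78, "jaw": 0.085},
    {"dx": -0.155, "dy": 0.038, "dz": -0.03, "ax": 0, "ay": 0, "az": -0.9, "jaw": 0.085}
  ]
}}

```text
time: 6.12
ee_pos: [0.5103, 0.0438, 0.1864]
orientation: [0.0, 0.874, 0.486, 0.001]
ft_force: [0.1, -0.6, -0.1]
gripper_width: 0.998
grasp_force: 0.0
```

Request:
{"op": "jog_arm", "data": {
  "increments": [
    {"dx": 0, "dy": 0, "dz": 0, "ax": 0, "ay": 0, "az": -0.12, "jaw": 0.085},
    {"dx": 0, "dy": 0, "dz": 0, "ax": 0, "ay": 0, "az": -0.24, "jaw": 0.085},
    {"dx": 0, "dy": 0, "dz": 0, "ax": 0, "ay": 0, "az": -0.36, "jaw": 0.085},
    {"dx": 0, "dy": 0, "dz": 0, "ax": 0, "ay": 0, "az": -0.48, "jaw": 0.085},
    {"dx": 0, "dy": 0, "dz": 0, "ax": 0, "ay": 0, "az": -0.6, "jaw": 0.085},
    {"dx": 0, "dy": 0, "dz": 0, "ax": 0, "ay": 0, "az": -0.7, "jaw": 0.085},
    {"dx": 0, "dy": 0, "dz": 0, "ax": 0, "ay": 0, "az": -0.72, "jaw": 0.085},
    {"dx": 0, "dy": 0, "dz": 0, "ax": 0, "ay": 0, "az": -0.72, "jaw": 0.085}
  ]
}}

```text
time: 6.78
ee_pos: [0.5108, 0.044, 0.1859]
orientation: [0.0, 0.65, 0.76, 0.0]
ft_force: [0.3, -0.3, 0.4]
gripper_width: 0.995
grasp_force: 0.0
```

```bash
python3 -c "
from h import *
s,i=snap('w3');go(.515,.045,.02,1.75)"
```

```text
go [0.0004 0.0043 0.1659] rot [ 0.0003  0.0001 -0.0239] cur [0.5107 0.044  0.1859] yaw 1.726
```

View pics/w3.png

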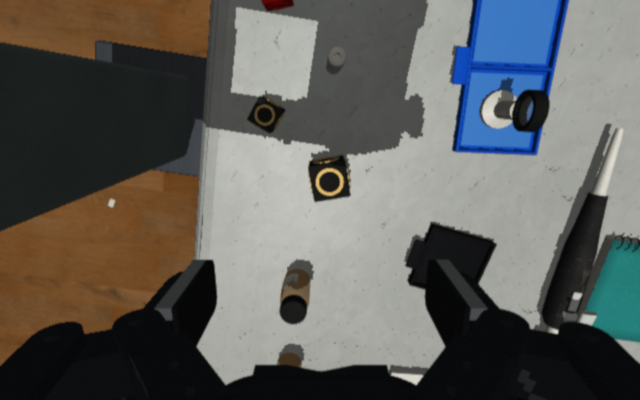

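Candidates: large black (329,180) here / (294,231) top; small black (265,114); red (277,2). The large black one fits (not red, larger of the black). Confirming in a crop.

```bash
python3 -c "
import cv2
i=cv2.imread('pics/w3.png')
cv2.imwrite('pics/c3.png',cv2.resize(i[90:210,240:370],None,fx=4,fy=4,interpolation=cv2.INTER_CUBIC))"
```

```text
(no output)
```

View pics/c3.png

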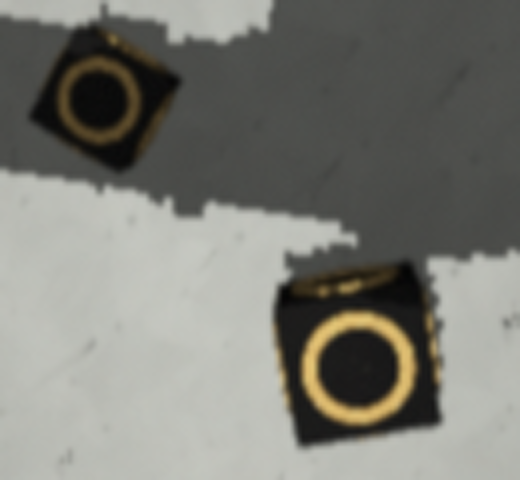

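```bash
python3 - <<'E'
from h import *
s=load('w3'); C=lambda p:np.array(p)/4+[240-.38,90-.38]
w=ray("wrist",C([(279,305),(421,287),(440,424),(300,445)]),.033,s)
print(w.round(4),np.linalg.norm(w-np.roll(w,-1,0),axis=1).round(4)); 
d=w[2]-w[3]+w[1]-w[0]; print("yaw of side",np.arctan2(d[1],d[0]))
print(ray("wrist",C([(359,368)]),.033,s), w.mean(0))
c=ray("wrist",C([(359,368)]),.033,s)[0]
go(c[0],c[1],.01,np.arctan2(d[1],d[0])+np.pi/2)
E
```

```text
[[0.499  0.0578 0.033 ]
 [0.528  0.0662 0.033 ]
 [0.5372 0.0374 0.033 ]
 [0.508  0.0281 0.033 ]] [0.0302 0.0302 0.0307 0.031 ]
yaw of side 0.29624372633385365
[[0.5179004  0.04693931 0.033     ]] [0.51804926 0.04735698 0.033     ]
go [0.0018 0.0075 0.1759] rot [ 2.000e-04  1.000e-04 -1.409e-01] cur [0.5107 0.044  0.1859] yaw 1.726
```

Request:
{"op": "jog_arm", "data": {
  "increments": [
    {"dx": 0.002, "dy": 0.0075, "dz": 0.02, "ax": 0, "ay": 0, "az": -0.1, "jaw": 0.085},
    {"dx": 0.002, "dy": 0.0075, "dz": 0.05, "ax": 0, "ay": 0, "az": -0.14, "jaw": 0.085},
    {"dx": 0.002, "dy": 0.0075, "dz": 0.08, "ax": 0, "ay": 0, "az": -0.14, "jaw": 0.085},
    {"dx": 0.002, "dy": 0.0075, "dz": 0.11, "ax": 0, "ay": 0, "az": -0.14, "jaw": 0.085},
    {"dx": 0.002, "dy": 0.0075, "dz": 0.14, "ax": 0, "ay": 0, "az": -0.14, "jaw": 0.085},
    {"dx": 0.002, "dy": 0.0075, "dz": 0.165, "ax": 0, "ay": 0, "az": -0.14, "jaw": 0.085},
    {"dx": 0.002, "dy": 0.0075, "dz": 0.176, "ax": 0, "ay": 0, "az": -0.14, "jaw": 0.085},
    {"dx": 0.002, "dy": 0.0075, "dz": 0.18, "ax": 0, "ay": 0, "az": -0.14, "jaw": 0.085}
  ]
}}

```text
time: 7.5
ee_pos: [0.5165, 0.0471, 0.0037]
orientation: [-0.001, 0.595, 0.804, -0.001]
ft_force: [-0.1, 0.2, 0.6]
gripper_width: 0.996
grasp_force: 0.0
```

Request:
{"op": "jog_arm", "data": {
  "increments": [
    {"dx": 0, "dy": 0, "dz": 0, "ax": 0, "ay": 0, "az": 0, "jaw": 0.055},
    {"dx": 0, "dy": 0, "dz": 0, "ax": 0, "ay": 0, "az": 0, "jaw": 0.035},
    {"dx": 0, "dy": 0, "dz": 0, "ax": 0, "ay": 0, "az": 0, "jaw": 0.015},
    {"dx": 0, "dy": 0, "dz": 0, "ax": 0, "ay": 0, "az": 0, "jaw": 0.015},
    {"dx": 0, "dy": 0, "dz": 0, "ax": 0, "ay": 0, "az": 0, "jaw": 0.015},
    {"dx": 0, "dy": 0, "dz": 0, "ax": 0, "ay": 0, "az": 0, "jaw": 0.015},
    {"dx": 0, "dy": 0, "dz": 0, "ax": 0, "ay": 0, "az": 0, "jaw": 0.015},
    {"dx": 0, "dy": 0, "dz": 0, "ax": 0, "ay": 0, "az": 0, "jaw": 0.015}
  ]
}}

```text
time: 8.17
ee_pos: [0.519, 0.0471, 0.0074]
orientation: [0.001, 0.594, 0.804, 0.001]
ft_force: [-0.9, -0.4, 6.5]
gripper_width: 0.367
grasp_force: 61.3
```

Request:
{"op": "jog_arm", "data": {
  "increments": [
    {"dx": 0, "dy": 0, "dz": -0.03, "ax": 0, "ay": 0, "az": 0, "jaw": 0.015},
    {"dx": 0, "dy": 0, "dz": -0.07, "ax": 0, "ay": 0, "az": 0, "jaw": 0.015},
    {"dx": 0, "dy": 0.01, "dz": -0.1, "ax": 0, "ay": 0, "az": 0, "jaw": 0.015},
    {"dx": 0.01, "dy": 0.04, "dz": -0.12, "ax": 0, "ay": 0, "az": 0.05, "jaw": 0.015},
    {"dx": 0.03, "dy": 0.075, "dz": -0.12, "ax": 0, "ay": 0, "az": 0.1, "jaw": 0.015},
    {"dx": 0.055, "dy": 0.105, "dz": -0.12, "ax": 0, "ay": 0, "az": 0.18, "jaw": 0.015},
    {"dx": 0.08, "dy": 0.135, "dz": -0.12, "ax": 0, "ay": 0, "az": 0.18, "jaw": 0.015},
    {"dx": 0.1, "dy": 0.165, "dz": -0.12, "ax": 0, "ay": 0, "az": 0.18, "jaw": 0.015}
  ]
}}

```text
time: 8.83
ee_pos: [0.6465, 0.1933, 0.1255]
orientation: [-0.0, 0.664, 0.748, -0.0]
ft_force: [-0.5, -0.9, -0.8]
gripper_width: 0.358
grasp_force: 60.3
```

Request:
{"op": "jog_arm", "data": {
  "increments": [
    {"dx": 0, "dy": 0, "dz": 0, "ax": 0, "ay": 0, "az": 0, "jaw": 0.015},
    {"dx": 0, "dy": 0, "dz": 0, "ax": 0, "ay": 0, "az": 0, "jaw": 0.015},
    {"dx": 0, "dy": 0, "dz": 0, "ax": 0, "ay": 0, "az": 0, "jaw": 0.015}
  ]
}}

```text
time: 9.08
ee_pos: [0.6458, 0.1908, 0.1251]
orientation: [-0.0, 0.664, 0.748, -0.001]
ft_force: [0.0, 0.2, -1.3]
gripper_width: 0.363
grasp_force: 60.5
```

```bash
python3 -c "
from h import *
go(.651,.199,.0125,1.685)"
```

```text
go [0.0076 0.0063 0.1126] rot [-0.0013  0.0006  0.0038] cur [0.6458 0.1908 0.1251] yaw 1.689
```

Request:
{"op": "jog_arm", "data": {
  "increments": [
    {"dx": 0.0075, "dy": 0.006, "dz": 0.03, "ax": 0, "ay": 0, "az": 0, "jaw": 0.015},
    {"dx": 0.0075, "dy": 0.006, "dz": 0.06, "ax": 0, "ay": 0, "az": 0, "jaw": 0.015},
    {"dx": 0.0075, "dy": 0.006, "dz": 0.085, "ax": 0, "ay": 0, "az": 0, "jaw": 0.015},
    {"dx": 0.0075, "dy": 0.006, "dz": 0.1, "ax": 0, "ay": 0, "az": 0, "jaw": 0.015},
    {"dx": 0.0075, "dy": 0.006, "dz": 0.108, "ax": 0, "ay": 0, "az": 0, "jaw": 0.015},
    {"dx": 0.0075, "dy": 0.006, "dz": 0.111, "ax": 0, "ay": 0, "az": 0, "jaw": 0.015},
    {"dx": 0.0075, "dy": 0.006, "dz": 0.112, "ax": 0, "ay": 0, "az": 0, "jaw": 0.015},
    {"dx": 0.0075, "dy": 0.006, "dz": 0.112, "ax": 0, "ay": 0, "az": 0, "jaw": 0.015}
  ]
}}

```text
time: 9.75
ee_pos: [0.6522, 0.1993, 0.0157]
orientation: [0.001, 0.664, 0.747, 0.001]
ft_force: [-1.1, -0.3, -0.7]
gripper_width: 0.359
grasp_force: 60.6
```

Request:
{"op": "jog_arm", "data": {
  "increments": [
    {"dx": 0, "dy": 0, "dz": 0.001, "ax": 0, "ay": 0, "az": 0, "jaw": 0.015},
    {"dx": 0, "dy": 0, "dz": 0.002, "ax": 0, "ay": 0, "az": 0, "jaw": 0.015},
    {"dx": 0, "dy": 0, "dz": 0.003, "ax": 0, "ay": 0, "az": 0, "jaw": 0.015},
    {"dx": 0, "dy": 0, "dz": 0.003, "ax": 0, "ay": 0, "az": 0, "jaw": 0.015}
  ]
}}

```text
time: 10.08
ee_pos: [0.6517, 0.1995, 0.0115]
orientation: [0.0, 0.664, 0.748, 0.001]
ft_force: [-0.0, -0.3, 0.5]
gripper_width: 0.367
grasp_force: 60.6
```

Request:
{"op": "jog_arm", "data": {
  "increments": [
    {"dx": 0, "dy": 0, "dz": 0, "ax": 0, "ay": 0, "az": 0, "jaw": 0.036},
    {"dx": 0, "dy": 0, "dz": 0, "ax": 0, "ay": 0, "az": 0, "jaw": 0.045},
    {"dx": 0, "dy": 0, "dz": 0, "ax": 0, "ay": 0, "az": 0, "jaw": 0.05},
    {"dx": 0, "dy": 0, "dz": 0, "ax": 0, "ay": 0, "az": 0, "jaw": 0.05},
    {"dx": 0, "dy": 0, "dz": -0.02, "ax": 0, "ay": 0, "az": 0, "jaw": 0.05},
    {"dx": 0, "dy": 0, "dz": -0.05, "ax": 0, "ay": 0, "az": 0, "jaw": 0.05},
    {"dx": 0, "dy": 0, "dz": -0.09, "ax": 0, "ay": 0, "az": 0, "jaw": 0.06},
    {"dx": 0, "dy": 0, "dz": -0.13, "ax": 0, "ay": 0, "az": 0, "jaw": 0.085}
  ]
}}

```text
time: 10.75
ee_pos: [0.6505, 0.1991, 0.1412]
orientation: [-0.001, 0.664, 0.748, -0.001]
ft_force: [1.4, -0.2, -0.4]
gripper_width: 0.824
grasp_force: 0.0
```

```bash
python3 -c "
from h import *
go(.5,-.066,.17,0)"
```

```text
go [-0.2456 -0.1808 -0.0283] rot [-1.5000e-03  2.3000e-03  1.6888e+00] cur [0.6505 0.1991 0.1412] yaw 1.689
```

Request:
{"op": "jog_arm", "data": {
  "increments": [
    {"dx": -0.02, "dy": -0.015, "dz": -0.02, "ax": 0, "ay": 0, "az": 0.12, "jaw": 0.085},
    {"dx": -0.05, "dy": -0.037, "dz": -0.03, "ax": 0, "ay": 0, "az": 0.24, "jaw": 0.085},
    {"dx": -0.08, "dy": -0.059, "dz": -0.03, "ax": 0, "ay": 0, "az": 0.36, "jaw": 0.085},
    {"dx": -0.11, "dy": -0.081, "dz": -0.03, "ax": 0, "ay": 0, "az": 0.48, "jaw": 0.085},
    {"dx": -0.14, "dy": -0.103, "dz": -0.03, "ax": 0, "ay": 0, "az": 0.6, "jaw": 0.085},
    {"dx": -0.17, "dy": -0.125, "dz": -0.03, "ax": 0, "ay": 0, "az": 0.72, "jaw": 0.085},
    {"dx": -0.2, "dy": -0.147, "dz": -0.03, "ax": 0, "ay": 0, "az": 0.84, "jaw": 0.085},
    {"dx": -0.22, "dy": -0.162, "dz": -0.03, "ax": 0, "ay": 0, "az": 0.96, "jaw": 0.085}
  ]
}}

```text
time: 11.42
ee_pos: [0.5148, -0.0405, 0.171]
orientation: [0.0, 0.936, 0.353, -0.0]
ft_force: [-0.2, 0.8, -0.6]
gripper_width: 1.0
grasp_force: 0.0
```

Request:
{"op": "jog_arm", "data": {
  "increments": [
    {"dx": 0, "dy": 0, "dz": 0, "ax": 0, "ay": 0, "az": 0.12, "jaw": 0.085},
    {"dx": 0, "dy": 0, "dz": 0, "ax": 0, "ay": 0, "az": 0.24, "jaw": 0.085},
    {"dx": 0, "dy": 0, "dz": 0, "ax": 0, "ay": 0, "az": 0.36, "jaw": 0.085},
    {"dx": 0, "dy": 0, "dz": 0, "ax": 0, "ay": 0, "az": 0.48, "jaw": 0.085},
    {"dx": 0, "dy": 0, "dz": 0, "ax": 0, "ay": 0, "az": 0.6, "jaw": 0.085},
    {"dx": 0, "dy": 0, "dz": 0, "ax": 0, "ay": 0, "az": 0.72, "jaw": 0.085},
    {"dx": 0, "dy": 0, "dz": 0, "ax": 0, "ay": 0, "az": 0.73, "jaw": 0.085},
    {"dx": 0, "dy": 0, "dz": 0, "ax": 0, "ay": 0, "az": 0.73, "jaw": 0.085}
  ]
}}

```text
time: 12.08
ee_pos: [0.5163, -0.0382, 0.1709]
orientation: [0.0, 1.0, 0.001, 0.0]
ft_force: [-1.3, -0.7, -0.5]
gripper_width: 0.993
grasp_force: 0.0
```

```bash
python3 -c "
from h import *
s,i=snap('w4');go(.504,-.068,.02,0)"
```

```text
go [-0.0124  0.0297  0.1508] rot [ 0.0001 -0.0001  0.0023] cur [ 0.5163 -0.0382  0.1708] yaw 0.002
```

View pics/w4.png

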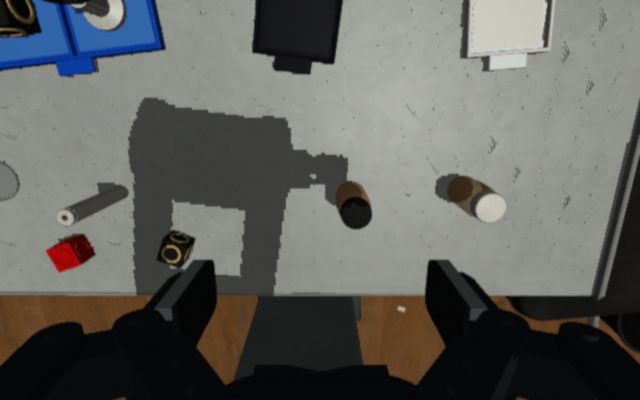

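```bash
python3 -c "
from h import *
s=load('w4');p=ray('wrist',[(356,212),(489,207)],.06,s);print(p.round(4))
go(p[0][0],p[0][1],.004,0)"
```

```text
[[ 0.5054 -0.0658  0.06  ]
 [ 0.5093 -0.1655  0.06  ]]
go [-0.011   0.0276  0.1668] rot [ 0.0001 -0.0001  0.0023] cur [ 0.5163 -0.0382  0.1708] yaw 0.002
```

Request:
{"op": "jog_arm", "data": {
  "increments": [
    {"dx": -0.006, "dy": 0.014, "dz": 0.0, "ax": 0, "ay": 0, "az": 0, "jaw": 0.085},
    {"dx": -0.011, "dy": 0.0275, "dz": 0.02, "ax": 0, "ay": 0, "az": 0, "jaw": 0.085},
    {"dx": -0.011, "dy": 0.0275, "dz": 0.05, "ax": 0, "ay": 0, "az": 0, "jaw": 0.085},
    {"dx": -0.011, "dy": 0.0275, "dz": 0.08, "ax": 0, "ay": 0, "az": 0, "jaw": 0.085},
    {"dx": -0.011, "dy": 0.0275, "dz": 0.11, "ax": 0, "ay": 0, "az": 0, "jaw": 0.085},
    {"dx": -0.011, "dy": 0.0275, "dz": 0.14, "ax": 0, "ay": 0, "az": 0, "jaw": 0.085},
    {"dx": -0.011, "dy": 0.0275, "dz": 0.16, "ax": 0, "ay": 0, "az": 0, "jaw": 0.085},
    {"dx": -0.011, "dy": 0.0275, "dz": 0.165, "ax": 0, "ay": 0, "az": 0, "jaw": 0.085}
  ]
}}

```text
time: 12.8
ee_pos: [0.5027, -0.0652, 0.0018]
orientation: [-0.001, 1.0, 0.001, -0.003]
ft_force: [-0.4, -0.2, -0.8]
gripper_width: 0.999
grasp_force: 0.0
```

Request:
{"op": "jog_arm", "data": {
  "increments": [
    {"dx": 0, "dy": 0, "dz": 0, "ax": 0, "ay": 0, "az": 0, "jaw": 0.05},
    {"dx": 0, "dy": 0, "dz": 0, "ax": 0, "ay": 0, "az": 0, "jaw": 0.03},
    {"dx": 0, "dy": 0, "dz": 0, "ax": 0, "ay": 0, "az": 0, "jaw": 0.01},
    {"dx": 0, "dy": 0, "dz": 0, "ax": 0, "ay": 0, "az": 0, "jaw": 0.01},
    {"dx": 0, "dy": 0, "dz": 0, "ax": 0, "ay": 0, "az": 0, "jaw": 0.01},
    {"dx": 0, "dy": 0, "dz": 0, "ax": 0, "ay": 0, "az": 0, "jaw": 0.01},
    {"dx": 0, "dy": 0, "dz": 0, "ax": 0, "ay": 0, "az": 0, "jaw": 0.01},
    {"dx": 0, "dy": 0, "dz": 0, "ax": 0, "ay": 0, "az": 0, "jaw": 0.01}
  ]
}}

```text
time: 13.47
ee_pos: [0.5063, -0.0659, 0.0074]
orientation: [0.0, 1.0, -0.0, 0.001]
ft_force: [-1.7, 0.7, 6.9]
gripper_width: 0.297
grasp_force: 58.9
```

Request:
{"op": "jog_arm", "data": {
  "increments": [
    {"dx": 0, "dy": 0, "dz": -0.03, "ax": 0, "ay": 0, "az": 0, "jaw": 0.01},
    {"dx": 0, "dy": 0, "dz": -0.06, "ax": 0, "ay": 0, "az": 0, "jaw": 0.01},
    {"dx": 0.03, "dy": -0.01, "dz": -0.08, "ax": 0, "ay": 0, "az": 0, "jaw": 0.01},
    {"dx": 0.065, "dy": -0.02, "dz": -0.08, "ax": 0, "ay": 0, "az": 0, "jaw": 0.01},
    {"dx": 0.1, "dy": -0.03, "dz": -0.08, "ax": 0, "ay": 0, "az": 0, "jaw": 0.01},
    {"dx": 0.135, "dy": -0.042, "dz": -0.08, "ax": 0, "ay": 0, "az": 0, "jaw": 0.01},
    {"dx": 0.145, "dy": -0.046, "dz": -0.08, "ax": 0, "ay": 0, "az": 0, "jaw": 0.01},
    {"dx": 0.145, "dy": -0.046, "dz": -0.08, "ax": 0, "ay": 0, "az": 0, "jaw": 0.01}
  ]
}}

```text
time: 14.13
ee_pos: [0.6519, -0.0187, 0.085]
orientation: [-0.0, 1.0, 0.0, 0.0]
ft_force: [-1.1, -0.7, -0.6]
gripper_width: 0.298
grasp_force: 58.9
```

Request:
{"op": "jog_arm", "data": {
  "increments": [
    {"dx": 0, "dy": 0, "dz": 0.02, "ax": 0, "ay": 0, "az": 0, "jaw": 0.01},
    {"dx": 0, "dy": 0, "dz": 0.04, "ax": 0, "ay": 0, "az": 0, "jaw": 0.01},
    {"dx": 0, "dy": 0, "dz": 0.055, "ax": 0, "ay": 0, "az": 0, "jaw": 0.01},
    {"dx": 0, "dy": 0, "dz": 0.065, "ax": 0, "ay": 0, "az": 0, "jaw": 0.01},
    {"dx": 0, "dy": 0, "dz": 0.07, "ax": 0, "ay": 0, "az": 0, "jaw": 0.01},
    {"dx": 0, "dy": 0, "dz": 0.073, "ax": 0, "ay": 0, "az": 0, "jaw": 0.01},
    {"dx": 0, "dy": 0, "dz": 0.073, "ax": 0, "ay": 0, "az": 0, "jaw": 0.01},
    {"dx": 0, "dy": 0, "dz": 0.073, "ax": 0, "ay": 0, "az": 0, "jaw": 0.01}
  ]
}}

```text
time: 14.8
ee_pos: [0.6508, -0.02, 0.0139]
orientation: [0.0, 1.0, -0.001, 0.001]
ft_force: [0.5, 0.3, -0.1]
gripper_width: 0.295
grasp_force: 58.9
```

Lower 2 mm, release, rise and shift toward the white vial at (0.509, -0.166).

Request:
{"op": "jog_arm", "data": {
  "increments": [
    {"dx": 0, "dy": 0, "dz": 0.001, "ax": 0, "ay": 0, "az": 0, "jaw": 0.01},
    {"dx": 0, "dy": 0, "dz": 0.002, "ax": 0, "ay": 0, "az": 0, "jaw": 0.01},
    {"dx": 0, "dy": 0, "dz": 0.002, "ax": 0, "ay": 0, "az": 0, "jaw": 0.01},
    {"dx": 0, "dy": 0, "dz": 0.002, "ax": 0, "ay": 0, "az": 0, "jaw": 0.03},
    {"dx": 0, "dy": 0, "dz": 0.002, "ax": 0, "ay": 0, "az": 0, "jaw": 0.045},
    {"dx": 0, "dy": 0, "dz": 0.002, "ax": 0, "ay": 0, "az": 0, "jaw": 0.05},
    {"dx": 0, "dy": 0, "dz": 0.002, "ax": 0, "ay": 0, "az": 0, "jaw": 0.05},
    {"dx": 0, "dy": 0, "dz": -0.02, "ax": 0, "ay": 0, "az": 0, "jaw": 0.05}
  ]
}}

```text
time: 15.47
ee_pos: [0.6473, -0.0197, 0.0278]
orientation: [-0.0, 1.0, -0.001, -0.004]
ft_force: [-0.5, -0.0, -0.8]
gripper_width: 0.584
grasp_force: 0.0
```

Request:
{"op": "jog_arm", "data": {
  "increments": [
    {"dx": 0, "dy": 0, "dz": -0.03, "ax": 0, "ay": 0, "az": 0, "jaw": 0.05},
    {"dx": 0, "dy": 0, "dz": -0.07, "ax": 0, "ay": 0, "az": 0, "jaw": 0.05},
    {"dx": -0.01, "dy": 0.01, "dz": -0.1, "ax": 0, "ay": 0, "az": 0, "jaw": 0.085},
    {"dx": -0.035, "dy": 0.035, "dz": -0.12, "ax": 0, "ay": 0, "az": 0, "jaw": 0.085},
    {"dx": -0.06, "dy": 0.06, "dz": -0.12, "ax": 0, "ay": 0, "az": 0, "jaw": 0.085},
    {"dx": -0.088, "dy": 0.088, "dz": -0.12, "ax": 0, "ay": 0, "az": 0, "jaw": 0.085},
    {"dx": -0.115, "dy": 0.117, "dz": -0.12, "ax": 0, "ay": 0, "az": 0, "jaw": 0.085},
    {"dx": -0.14, "dy": 0.145, "dz": -0.12, "ax": 0, "ay": 0, "az": 0, "jaw": 0.085}
  ]
}}

```text
time: 16.13
ee_pos: [0.5085, -0.1657, 0.1529]
orientation: [0.0, 1.0, -0.0, 0.0]
ft_force: [0.6, -0.6, -0.0]
gripper_width: 1.0
grasp_force: 0.0
```

Request:
{"op": "jog_arm", "data": {
  "increments": [
    {"dx": 0, "dy": 0, "dz": 0, "ax": 0, "ay": 0, "az": 0, "jaw": 0.085},
    {"dx": 0, "dy": 0, "dz": 0, "ax": 0, "ay": 0, "az": 0, "jaw": 0.085}
  ]
}}

```text
time: 16.3
ee_pos: [0.5093, -0.166, 0.1531]
orientation: [0.0, 1.0, -0.002, 0.0]
ft_force: [0.6, 0.8, -0.8]
gripper_width: 1.0
grasp_force: 0.0
```

```bash
python3 -c "
from h import *
s,i=snap('w5');go(.5093,-.166,.003,0)"
```

```text
go [-0.0009  0.0009  0.1501] rot [ 0.0001 -0.0008 -0.0025] cur [ 0.5101 -0.1651  0.1531] yaw -0.003
```

View pics/w5.png

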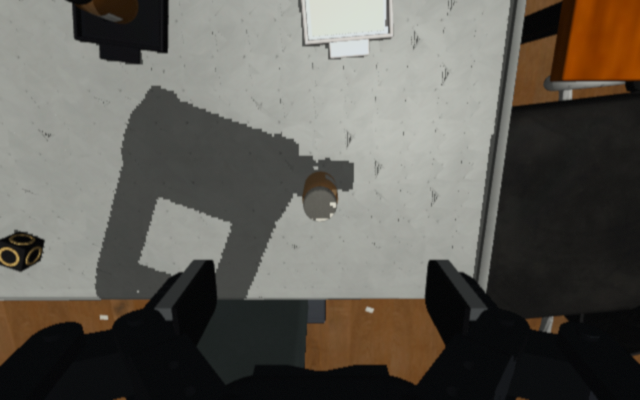

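The white vial's cap is centred between the fingers at (320,205), and the black vial stands in its tray at the upper left. I'll descend straight and grip.

Request:
{"op": "jog_arm", "data": {
  "increments": [
    {"dx": 0, "dy": 0, "dz": 0.025, "ax": 0, "ay": 0, "az": 0, "jaw": 0.085},
    {"dx": 0, "dy": 0, "dz": 0.05, "ax": 0, "ay": 0, "az": 0, "jaw": 0.085},
    {"dx": 0, "dy": 0, "dz": 0.075, "ax": 0, "ay": 0, "az": 0, "jaw": 0.085},
    {"dx": 0, "dy": 0, "dz": 0.1, "ax": 0, "ay": 0, "az": 0, "jaw": 0.085},
    {"dx": 0, "dy": 0, "dz": 0.12, "ax": 0, "ay": 0, "az": 0, "jaw": 0.085},
    {"dx": 0, "dy": 0, "dz": 0.138, "ax": 0, "ay": 0, "az": 0, "jaw": 0.085},
    {"dx": 0, "dy": 0, "dz": 0.147, "ax": 0, "ay": 0, "az": 0, "jaw": 0.085},
    {"dx": 0, "dy": 0, "dz": 0.147, "ax": 0, "ay": 0, "az": 0, "jaw": 0.085}
  ]
}}

```text
time: 17.02
ee_pos: [0.5093, -0.1633, 0.0033]
orientation: [-0.001, 1.0, 0.0, -0.002]
ft_force: [-0.3, 0.5, 0.2]
gripper_width: 0.997
grasp_force: 0.0
```

Request:
{"op": "jog_arm", "data": {
  "increments": [
    {"dx": 0, "dy": 0, "dz": 0, "ax": 0, "ay": 0, "az": 0, "jaw": 0.05},
    {"dx": 0, "dy": 0, "dz": 0, "ax": 0, "ay": 0, "az": 0, "jaw": 0.03},
    {"dx": 0, "dy": 0, "dz": 0, "ax": 0, "ay": 0, "az": 0, "jaw": 0.01},
    {"dx": 0, "dy": 0, "dz": 0, "ax": 0, "ay": 0, "az": 0, "jaw": 0.01},
    {"dx": 0, "dy": 0, "dz": 0, "ax": 0, "ay": 0, "az": 0, "jaw": 0.01},
    {"dx": 0, "dy": 0, "dz": 0, "ax": 0, "ay": 0, "az": 0, "jaw": 0.01},
    {"dx": 0, "dy": 0, "dz": 0, "ax": 0, "ay": 0, "az": 0, "jaw": 0.01},
    {"dx": 0, "dy": 0, "dz": 0, "ax": 0, "ay": 0, "az": 0, "jaw": 0.01}
  ]
}}

```text
time: 17.68
ee_pos: [0.5108, -0.1649, 0.0069]
orientation: [0.0, 1.0, -0.001, 0.001]
ft_force: [-0.3, 0.9, 5.9]
gripper_width: 0.297
grasp_force: 59.2
```

```bash
python3 - <<'E'
from h import *
s=load('w5')
print(ray('wrist',[(304,43),(393,39)],.01,s).round(4))
go(.654,-.184,.09,0)
E
```

```text
[[ 0.6205 -0.1552  0.01  ]
 [ 0.6229 -0.2215  0.01  ]]
go [ 0.1434  0.0189 -0.0829] rot [ 0.0006 -0.0017 -0.0013] cur [ 0.5108 -0.1649  0.0069] yaw -0.001
```

Request:
{"op": "jog_arm", "data": {
  "increments": [
    {"dx": 0, "dy": 0, "dz": -0.03, "ax": 0, "ay": 0, "az": 0, "jaw": 0.01},
    {"dx": 0, "dy": 0, "dz": -0.06, "ax": 0, "ay": 0, "az": 0, "jaw": 0.01},
    {"dx": 0.03, "dy": 0.005, "dz": -0.08, "ax": 0, "ay": 0, "az": 0, "jaw": 0.01},
    {"dx": 0.065, "dy": 0.01, "dz": -0.08, "ax": 0, "ay": 0, "az": 0, "jaw": 0.01},
    {"dx": 0.1, "dy": 0.015, "dz": -0.08, "ax": 0, "ay": 0, "az": 0, "jaw": 0.01},
    {"dx": 0.135, "dy": 0.02, "dz": -0.08, "ax": 0, "ay": 0, "az": 0, "jaw": 0.01},
    {"dx": 0.143, "dy": 0.02, "dz": -0.08, "ax": 0, "ay": 0, "az": 0, "jaw": 0.01},
    {"dx": 0.143, "dy": 0.02, "dz": -0.08, "ax": 0, "ay": 0, "az": 0, "jaw": 0.01}
  ]
}}

```text
time: 18.35
ee_pos: [0.6542, -0.1847, 0.0839]
orientation: [-0.0, 1.0, -0.0, -0.001]
ft_force: [-1.1, 0.3, -0.4]
gripper_width: 0.295
grasp_force: 59.0
```

Request:
{"op": "jog_arm", "data": {
  "increments": [
    {"dx": 0, "dy": 0, "dz": 0.02, "ax": 0, "ay": 0, "az": 0, "jaw": 0.01},
    {"dx": 0, "dy": 0, "dz": 0.04, "ax": 0, "ay": 0, "az": 0, "jaw": 0.01},
    {"dx": 0, "dy": 0, "dz": 0.055, "ax": 0, "ay": 0, "az": 0, "jaw": 0.01},
    {"dx": 0, "dy": 0, "dz": 0.065, "ax": 0, "ay": 0, "az": 0, "jaw": 0.01},
    {"dx": 0, "dy": 0, "dz": 0.07, "ax": 0, "ay": 0, "az": 0, "jaw": 0.01},
    {"dx": 0, "dy": 0, "dz": 0.074, "ax": 0, "ay": 0, "az": 0, "jaw": 0.01},
    {"dx": 0, "dy": 0, "dz": 0.074, "ax": 0, "ay": 0, "az": 0, "jaw": 0.01},
    {"dx": 0, "dy": 0, "dz": 0.074, "ax": 0, "ay": 0, "az": 0, "jaw": 0.01}
  ]
}}

```text
time: 19.02
ee_pos: [0.6535, -0.1851, 0.0128]
orientation: [0.0, 1.0, -0.001, 0.001]
ft_force: [-0.4, -1.0, 0.3]
gripper_width: 0.298
grasp_force: 59.0
```

Request:
{"op": "jog_arm", "data": {
  "increments": [
    {"dx": 0, "dy": 0, "dz": 0.001, "ax": 0, "ay": 0, "az": 0, "jaw": 0.01},
    {"dx": 0, "dy": 0, "dz": 0.0015, "ax": 0, "ay": 0, "az": 0, "jaw": 0.01},
    {"dx": 0, "dy": 0, "dz": 0.0015, "ax": 0, "ay": 0, "az": 0, "jaw": 0.01},
    {"dx": 0, "dy": 0, "dz": 0.0015, "ax": 0, "ay": 0, "az": 0, "jaw": 0.03},
    {"dx": 0, "dy": 0, "dz": 0.0015, "ax": 0, "ay": 0, "az": 0, "jaw": 0.045},
    {"dx": 0, "dy": 0, "dz": 0.0015, "ax": 0, "ay": 0, "az": 0, "jaw": 0.05},
    {"dx": 0, "dy": 0, "dz": 0.0015, "ax": 0, "ay": 0, "az": 0, "jaw": 0.05},
    {"dx": 0, "dy": 0, "dz": -0.02, "ax": 0, "ay": 0, "az": 0, "jaw": 0.05}
  ]
}}

```text
time: 19.68
ee_pos: [0.6504, -0.184, 0.0267]
orientation: [-0.001, 1.0, -0.001, -0.004]
ft_force: [-0.3, -0.9, -1.3]
gripper_width: 0.585
grasp_force: 0.0
```

Request:
{"op": "jog_arm", "data": {
  "increments": [
    {"dx": 0, "dy": 0, "dz": -0.03, "ax": 0, "ay": 0, "az": 0, "jaw": 0.05},
    {"dx": 0, "dy": 0, "dz": -0.07, "ax": 0, "ay": 0, "az": 0, "jaw": 0.05},
    {"dx": 0, "dy": 0, "dz": -0.11, "ax": 0, "ay": 0, "az": 0, "jaw": 0.05},
    {"dx": -0.04, "dy": 0, "dz": -0.14, "ax": 0, "ay": 0, "az": 0, "jaw": 0.05},
    {"dx": -0.08, "dy": 0, "dz": -0.17, "ax": 0, "ay": 0, "az": 0, "jaw": 0.05},
    {"dx": -0.12, "dy": 0, "dz": -0.19, "ax": 0, "ay": 0, "az": 0, "jaw": 0.05},
    {"dx": -0.16, "dy": 0, "dz": -0.2, "ax": 0, "ay": 0, "az": 0, "jaw": 0.05},
    {"dx": -0.2, "dy": 0, "dz": -0.2, "ax": 0, "ay": 0, "az": 0, "jaw": 0.05}
  ]
}}

```text
time: 20.35
ee_pos: [0.4684, -0.1848, 0.2328]
orientation: [0.001, 1.0, -0.0, 0.002]
ft_force: [0.0, -0.5, 1.8]
gripper_width: 0.585
grasp_force: 0.0
```

Request:
{"op": "jog_arm", "data": {
  "increments": [
    {"dx": -0.03, "dy": 0.03, "dz": 0, "ax": 0, "ay": 0, "az": 0, "jaw": 0.05},
    {"dx": -0.06, "dy": 0.06, "dz": 0, "ax": 0, "ay": 0, "az": 0, "jaw": 0.05},
    {"dx": -0.08, "dy": 0.09, "dz": 0, "ax": 0, "ay": 0, "az": 0, "jaw": 0.05},
    {"dx": -0.08, "dy": 0.09, "dz": 0, "ax": 0, "ay": 0, "az": 0, "jaw": 0.05},
    {"dx": -0.08, "dy": 0.09, "dz": 0, "ax": 0, "ay": 0, "az": 0, "jaw": 0.05}
  ]
}}

```text
time: 20.77
ee_pos: [0.3881, -0.2758, 0.2304]
orientation: [0.0, 1.0, -0.002, 0.0]
ft_force: [0.1, 0.7, -1.2]
gripper_width: 0.587
grasp_force: 0.0
```

```bash
python3 - <<'E'
from h import *
i=r.grab_frame("top"); cv2.imwrite("pics/top9.png",i)
cv2.imwrite("pics/crop9.png",cv2.resize(i[155:275,195:450],None,fx=3.1,fy=3.1,interpolation=cv2.INTER_CUBIC))
E
```

```text
(no output)
```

View pics/crop9.png

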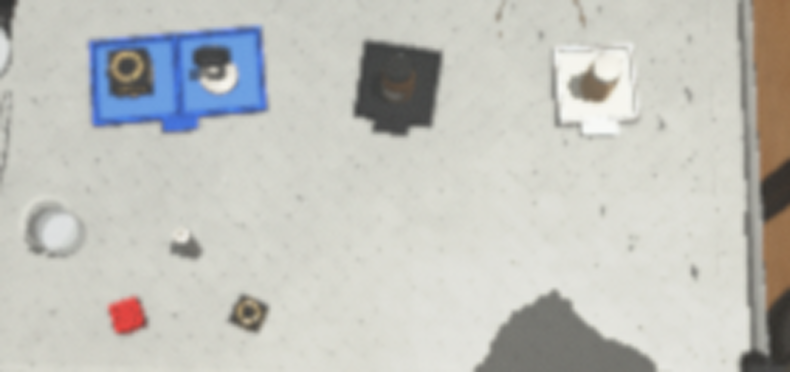

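```bash
python3 - <<'E'
from h import *
C=lambda p:np.array(p)/3.1+[194.66,154.66]
print(ray("top",C([(129,67),(217,78),(399,67),(606,66)]),[.037,.007,.064,.064]).round(4))
E
```

```text
[[ 0.65    0.1992  0.037 ]
 [ 0.6517  0.1313  0.007 ]
 [ 0.6463 -0.0198  0.064 ]
 [ 0.6509 -0.1834  0.064 ]]
```

All four are within 6 mm of their centres, and the beaker and post have not moved.

```bash
python3 -c "
from workcell import r
print(r.job_done())"
```

```text
the job is handed in; nothing more can be done
None
```

I sorted both vials, the lens and the large black cube into their trays and handed the job in at about 21 s; the last picture shows all four standing within about 6 mm of their centres, with the beaker and post unmoved (no verdict was returned).

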